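Lids back on the laundry tubs

ROBOT

A 6-joint arm with a two-finger parallel gripper is mounted at the origin on the work surface. World frame = base frame: x ahead of the robot, y to its left, z up, the work surface at z = 0. Lengths are in mm, angles in degrees, forces in N, time in s.
With the tool pointing down it reaches from about 300 to 850 mm from the base axis. Payload 4.2 kg.
Tool frame: the origin (TCP) lies between the finger pads; the fingertips stand 14 mm ahead of it and the grasp point (between the pads) lies 5 mm behind it; z points along the fingers, y is the line along which they close (so a half turn about z gives the same grasp; the last joint's range is limited). The gripper opens to 91 mm and grips with 3 to 60 N. Pads are 32 mm wide; open, the fingers measure 118 mm over their backs; the gripper's body (76 mm by 178 mm) begins 60 mm behind the grasp point.
Start: joints at [-64.515, 18.312, 89.639, -0, 72.044, -1.146], TCP at [257.745, -514.013, 227.976] pointing down, gripper open.
Joint ranges: [-177.97, 177.97], [-48.28, 115.42], [12.27, 149.76], [-77.06, 257.06], [2.81, 150.46], [-146.56, 146.56]. Speed limits (degrees/s): [147.25, 147.25, 180, 180, 180, 180].

INTERFACE

Orientations are given as [roll, pitch, yaw] about the fixed x, y, z axes, in that order (R = Rz(yaw) Ry(pitch) Rx(roll)).
In Python, from workcell import * gives the robot as it stands. The module is installed in compiled form; this text tells all that it offers.
- The arm moves only by the tool send_rows, never from a script. Its argument "deltas" is a list of rows, each a list of 2 entries, a list of its own where there are three numbers: the shift along the tool's x, y, z normalised to -1 to 1, where 1 is 0.5 m, then the turn, a rotation vector about the tool's x, y, z normalised to -1 to 1, where 1 is 0.5 rad. A call has 1 to 10 rows; each row shifts and turns the commanded pose from where the row before left it, along the tool's axes as they then stand; what a row does not reach is not made up. A row lasts 1/10 s, in which the tool goes at most 50 mm and 8.59 degrees, less where a joint would pass 70% of its speed; a pose out of reach is approached as far as the arm can. A call with a number of a shift or a turn outside -1 to 1 is refused whole. A call with a gripper value outside its range is refused whole. "grip" is the closure, from 0 (fully open) to 1 (shut), set as the call begins (left out, the last holds). The fingers move at their own pace and stop on an object; "grip_force" is the grip in N (left out, the last holds). Time passes only in rows, so rows that do not move let the fingers close. It gives the time, the measured TCP pose, the force, the opening and the grip force at its end, in the units of the state.
- state(): the state, without advancing time (a new reading comes with each control period).
- grab_frame(name): name is "side" or "top" or "wrist"; returns the picture (420x560x3 uint8, red, green, blue); there is no depth.
- calibration(name): a dict with "mtx" (3x3 intrinsics, pixels), "D" ([k1, k2, p1, p2, k3] as OpenCV has them; the pictures are not rectified), "R" (3x3) and "t" (3): a world point X has camera coordinates R X + t. Camera axes: x right, y down, z forward; pixel columns grow to the right and rows downward; lengths in mm; the calibration is good to about 2 mm. A picture is of the moment at which its call begins: read the wrist's pose just before it. calibration takes no time and is no camera call; for the wrist camera it gives the pose at the moment of the call.
- job_done(): hands the job in; it is judged then, once.
Trained networks look in the newest picture that a camera, given by its name, has taken for a name from the list of things; names that differ only in an ending like _2 or _b are one class to them, and where a whole thing is asked for, a point or a joint stands for the part that bears it (a point fixed in the world has none). Each returns a list of dicts, best first, with "p" (0 to 1); they miss things now and then, are a little off and sometimes report something else, mostly with a low value. They report only what shows in the picture. A call takes as long as a camera call.
- trace(camera, label): "pixels" (420x560 bool, what is visible of it) and "bbox" ([left, top, width, height] in pixels, round what is visible of it).
The state is a dict: "time_s": time; "qpos": joint angles; "qvel": joint speeds; "effort": joint torques, N m; "ee_pos": TCP position; "ee_rot": TCP orientation; "force": force on the tool from outside, world axes, zero at the start; "torque": the same for the moment, N m; "gripper_width": finger opening in mm; "gripper_force": force on a finger pad.
Only numpy, scipy, OpenCV 4.12 (cv2) and the standard library are available. Lean on these libraries where they do the work, as an engineer would, in place of code of your own. Each camera call takes 0.05 s, during which the arm holds its last target. There are 200 camera calls.

TASK

The four washed white-faced wooden lids lie piled on the rubber mat: take the pile apart and close each storage tub with its own lid, the one of its shape and size, turned to line up with the tub (the arch lid's flat end over the arch tub's flat end). Every lid must lie level and fully home, with its plug down in the tub's mouth. Tip no tub over, and leave the closed jar and the brush alone.

Things in the scene. Friction and masses are not known exactly. Their poses are not given: they have to be found in the camera images.
- square_lid: Smallest lid, flange 44 x 44 mm, square; x and y axes along its sides. It starts on top of the pile, on the round lid. Wooden flange 14 mm thick (white-faced, dark rim) above a grey plug 8 mm deep, set in 11 mm all round. Origin: centre of the plug's underside, z up; flange at z 8 to 22 mm: grip its edges.
- round_lid: Round lid, flange 58 mm in diameter. Second from the top of the pile, on the arch lid. Wooden flange 14 mm thick (white-faced, dark rim) above a grey plug 8 mm deep, set in 11 mm all round. Origin: centre of the plug's underside, z up; flange at z 8 to 22 mm: grip its edges.
- arch_lid: Arch-shaped (D-shaped) lid, flange 70 mm long (x) and 70 mm wide (y): straight flat end at -x, parallel sides, half-round end (radius 35 mm about the origin) at +x. Third from the top, on the rectangular lid. Wooden flange 14 mm thick (white-faced, dark rim) above a grey plug 8 mm deep, set in 11 mm all round. Origin: centre of the plug's underside, z up; flange at z 8 to 22 mm: grip its edges.
- rect_lid: Largest lid, rectangular flange 116 mm along x, 70 mm along y. Lowest in the pile, on a round rubber mat 130 mm across and 4 mm thick. Wooden flange 14 mm thick (white-faced, dark rim) above a grey plug 8 mm deep, set in 11 mm all round. Origin: centre of the plug's underside, z up; flange at z 8 to 22 mm: grip its edges.
- square_tub: White ceramic open tub 44 mm tall, loose, filled to 30 mm. Mouth 4 mm wider all round than its lid's plug; wall 3 mm. Origin: centre of its underside, z up. With its lid fully home the lid's origin is 36 mm above the tub's. Square, outside 36 x 36 mm, x and y axes along its sides.
- round_tub: White ceramic open tub 44 mm tall, loose, filled to 30 mm. Mouth 4 mm wider all round than its lid's plug; wall 3 mm. Origin: centre of its underside, z up. With its lid fully home the lid's origin is 36 mm above the tub's. Round, outside diameter 50 mm.
- arch_tub: White ceramic open tub 44 mm tall, loose, filled to 30 mm. Mouth 4 mm wider all round than its lid's plug; wall 3 mm. Origin: centre of its underside, z up. With its lid fully home the lid's origin is 36 mm above the tub's. Arch-shaped, outside 62 x 62 mm: flat end at -x, half-round end at +x. Its lid goes home only with the flat end over the flat end.
- rect_tub: White ceramic open tub 44 mm tall, loose, filled to 30 mm. Mouth 4 mm wider all round than its lid's plug; wall 3 mm. Origin: centre of its underside, z up. With its lid fully home the lid's origin is 36 mm above the tub's. Rectangular, outside 108 mm along x, 62 mm along y.
- jar: Bystander: closed white jar, 72 mm in diameter, 120 mm tall, standing to the robot's right of the work. Origin at the centre of its underside.
- brush: Bystander: brush lying on the counter beyond the work. Origin on its underside.

How it is judged:
By the outcome, as a careful person would: the job done as asked, in the order asked, and still so for the second after the job is handed in, with the robot touching nothing.
It also fails if it takes over 109 s, if anything falls off the work surface, if the arm or the gripper's body presses on something with over 40 N, if the wrist force passes 120 N, or if a joint passes its speed limit or range.

## Working session

There is one attempt and no reset: what is moved stays moved. The work goes in short steps, Python scripts to look and compute and a tool call to move; the robot and the scene stay as the last step left them, time stands still between calls to the robot, and variables do not carry over. Pictures are saved under pics/ and viewed, at most 14 in all, crops included, and the job is handed in when it is done.

Besides the shell and the picture viewer there is one more tool, called after "Emit:" by a JSON object that holds its "op" and its "data", one argument or row to a line. send_rows: Moves the arm, as the interface text tells. Scaled input: -1 to 1 covers 0.5 m each way for a shift and 0.5 rad each way for a turn. Its arguments: {"type":"object","properties":{"deltas":{"type":"array","items":{"type":"array"}},"grip":{"type":"number"},"grip_force":{"type":"number"}},"required":["deltas"]}

```bash
mkdir -p pics && cat > h.py <<'E'
from workcell import *
import numpy as np, cv2
def save(img,n): cv2.imwrite('pics/'+n,cv2.cvtColor(img,cv2.COLOR_RGB2BGR))
def ray(cal,px,z):
    K=np.array(cal['mtx'],float);D=np.array(cal['D'],float);R=np.array(cal['R']);t=np.array(cal['t'])
    p=cv2.undistortPoints(np.array(px,float).reshape(-1,1,2),K,D).reshape(-1,2)
    d=np.c_[p,np.ones(len(p))]@R; c=-R.T@t
    return c+d*((z-c[2])/d[:,2])[:,None]
def proj(cal,X):
    return cv2.projectPoints(np.array(X,float).reshape(-1,1,3),cv2.Rodrigues(np.array(cal['R'],float))[0],np.array(cal['t'],float),np.array(cal['mtx'],float),np.array(cal['D'],float))[0].reshape(-1,2)
E
python3 - <<'E'
from h import *
print(state())
for n in('top','side'):
    im=grab_frame(n); save(im,n+'0.png'); c=calibration(n); print(n,-np.array(c['R']).T@c['t'],np.array(c['R'])[2])
    for l in ['square_lid','round_lid','arch_lid','rect_lid','square_tub','round_tub','arch_tub','rect_tub','jar','brush']:
        print(l,[(round(r['p'],2),r['bbox']) for r in trace(n,l)][:3])
E
```

```text
{'time_s': 0.0, 'qpos': array([-6.45156292e+01,  1.83505966e+01,  8.97066662e+01, -2.80090283e-04,
        7.20432606e+01, -1.14495514e+00]), 'qvel': array([ 0.03102708, -0.14132409, -0.0362544 ,  0.04403918, -0.02786345,
       -0.05470253]), 'effort': array([-2.53679991e-04, -4.12462342e+01, -2.31975156e+01,  7.27253943e-02,
        4.56461823e-02, -1.55675216e-04]), 'ee_pos': array([ 257.52512066, -513.56763745,  227.12896582]), 'ee_rot': array([-1.79899491e+02, -1.74240648e-03,  2.66294110e+01]), 'force': array([-0.29340685, -0.73453715, -0.17366346]), 'torque': array([-0.0179585 ,  0.01976251,  0.00680855]), 'gripper_force': 0.0, 'gripper_width': 91.1430141320937}
top [ 364.8261073   -61.34516986 1142.34639541] [ 0.2295053  -0.01852302 -0.97313114]
square_lid [(0.49, [359.3, 251.5, 18.6, 25.5])]
round_lid [(0.57, [355.1, 258.6, 19.3, 20.4])]
arch_lid [(0.47, [353.4, 261.2, 28.8, 22.6]), (0.45, [134.0, 266.3, 21.0, 23.8])]
rect_lid [(0.7, [228.7, 240.1, 40.3, 42.9]), (0.62, [338.0, 246.3, 47.5, 47.8])]
square_tub [(0.63, [134.8, 269.4, 16.1, 20.5]), (0.51, [228.7, 243.3, 36.2, 42
[... 216 characters left out ...]

jar [(0.95, [392.4, 195.4, 34.3, 31.4])]
brush [(0.66, [249.3, 125.1, 16.6, 60.7])]
side [ 209.4581196   630.98249765 1001.6405044 ] [ 0.32267767 -0.56931321 -0.75614919]
square_lid [(0.74, [380.5, 162.4, 19.5, 15.2])]
round_lid [(0.58, [376.4, 167.5, 24.9, 17.6])]
arch_lid [(0.49, [375.7, 175.8, 26.5, 19.9])]
rect_lid [(0.57, [365.0, 172.6, 47.7, 29.0])]
square_tub [(0.62, [257.0, 364.8, 19.5, 26.8])]
round_tub [(0.92, [224.1, 269.2, 24.2, 27.1])]
arch_tub [(0.62, [281.2, 179.8, 26.7, 30.3])]
rect_tub [(0.6, [297.4, 247.6, 50.8, 40.7]), (0.31, [257.3, 366.0, 18.2, 25.8])]
jar [(0.71, [186.9, 190.6, 68.3, 40.3]), (0.64, [346.6, 100.2, 24.9, 51.7])]
brush [(0.96, [190.0, 190.9, 65.5, 39.7])]
```

```bash
python3 - <<'E'
from h import *
im=cv2.imread('pics/top0.png')[110:310,110:450]
cv2.imwrite('pics/top0c.png',cv2.resize(im,(800,470),interpolation=cv2.INTER_CUBIC))
im=grab_frame('wrist');save(im,'w0.png')
c=calibration('top')
for n,p,z in [('pile',(368,262),70),('sq',(143,279),44),('rd',(197,212),44),('arch',(303,199),44),('rect',(249,264),44),('jar',(409,210),110),('brush',(258,155),15)]: print(n,ray(c,[p],z)[0].round())
c=calibration('wrist');s=state();print(-np.array(c['R']).T@c['t']-s['ee_pos'],np.array(c['R']),c['mtx'],c['D'])
E
```

```text
pile [ 448. -314.   70.]
sq [442. 307.  44.]
rd [623. 156.  44.]
arch [ 643. -152.   44.]
rect [465.  13.  44.]
jar [ 578. -432.  110.]
brush [798. -27.  15.]
[ 76.05993401  39.06346838 156.0214266 ] [[ 4.48196176e-01 -8.93934792e-01  8.80335485e-04]
 [-8.54497302e-01 -4.28133527e-01  2.94170093e-01]
 [-2.62591979e-01 -1.32598155e-01 -9.55752678e-01]] [[372.73121921   0.         279.93939625]
 [  0.         372.73121921 208.54586397]
 [  0.           0.           1.        ]] [-0.04647071  0.          0.          0.          0.        ]
```

View pics/top0c.png

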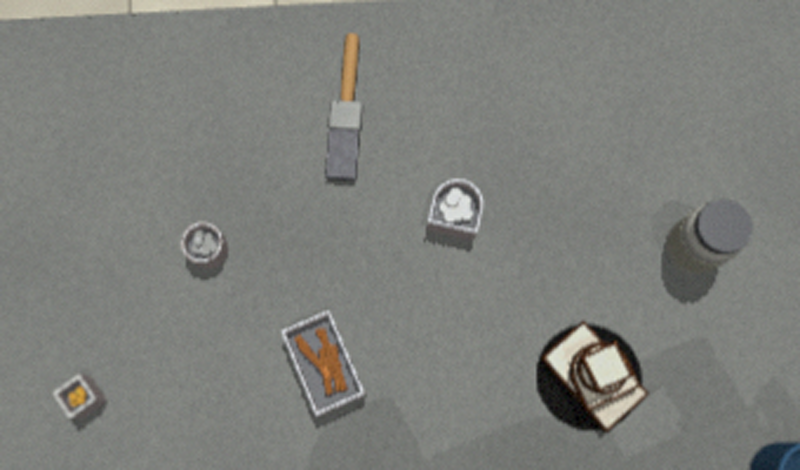

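View w0.

View pics/w0.png

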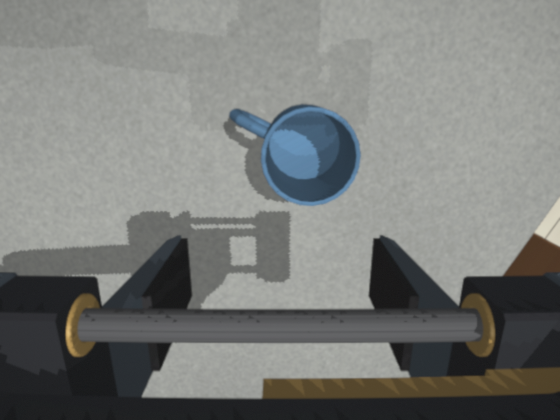

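```bash
cat >> h.py <<'E'
from scipy.spatial.transform import Rotation as Rn
def plan(x,y,z,yaw,cur=None,a=None):
    """print the tool-frame shift/turn from the present pose to a tool-down pose, in move units"""
    s=state(); p=np.array(s['ee_pos']); R=Rn.from_euler('xyz',s['ee_rot'],degrees=True)
    Rt=Rn.from_euler('xyz',[180,0,yaw],degrees=True)
    w=(R.inv()*Rt).as_rotvec(); d=R.inv().apply(np.array([x,y,z])-p)
    n=int(max(np.ceil(np.linalg.norm(d)/40),np.ceil(np.linalg.norm(w)/np.radians(7.5)),1))
    # shift with the turn done first-ish: simulate n equal rows, solve for the row
    # turning while shifting: first rows without turn, then a turn row set
    print('t%.1f at'%s['time_s'],p.round(1),np.array(s['ee_rot']).round(1),'F',np.array(s['force']).round(1),'w%.1f'%s['gripper_width'])
    print(' shift mm',d.round(1),'total units',(d/500).round(4),' turn units',(w/0.5).round(4),'rows>=',n,'per row',(d/500/n).round(4),(w/.5/n).round(4))
E
python3 - <<'E'
from h import *
plan(480,-250,330,20)
E
```

```text
t1.1 at [ 257.7 -514.   228. ] [180.    0.   26.6] F [-0.2 -0.4  0. ] w91.6
 shift mm [ 317.  -136.4 -102. ] total units [ 0.634  -0.2727 -0.2041]  turn units [2.000e-04 0.000e+00 2.315e-01] rows>= 9 per row [ 0.0704 -0.0303 -0.0227] [0.     0.     0.0257]
```

Emit:
{"op": "send_rows", "data": {
  "deltas": [
    [[0.07,-0.031,0],[0,0,0]],
    [[0.07,-0.031,0],[0,0,0]],
    [[0.07,-0.031,0],[0,0,0]],
    [[0.07,-0.031,0],[0,0,0]],
    [[0.07,-0.031,0],[0,0,0]],
    [[0.07,-0.031,0],[0,0,0]],
    [[0,0,0],[0,0,0]],
    [[0,0,0],[0,0,0]]
  ]
}}

```text
time_s: 1.95
ee_pos: [404.1, -336.4, 228.0]
ee_rot: [180.0, 0.0, 26.7]
force: [-0.0, 0.5, 1.1]
gripper_width: 91.2
gripper_force: 0.0
```

```bash
python3 - <<'E'
from h import *
import pickle
c=calibration('wrist');im=grab_frame('wrist');save(im,'w1.png')
T={}
for l in ['square_lid','round_lid','arch_lid','rect_lid']:
    T[l]=trace('wrist',l); print(l,[(round(r['p'],2),r['bbox']) for r in T[l]])
pickle.dump((c,im,T),open('pile.pkl','wb'))
plan(500,-180,228,26.6)
cv2.imwrite('pics/w1c.png',cv2.resize(im[:260,130:430,::-1],(690,598),interpolation=cv2.INTER_CUBIC))
E
```

```text
square_lid [(0.98, [235.7, 115.7, 57.6, 65.1])]
round_lid [(0.59, [230.8, 111.1, 69.2, 68.9])]
arch_lid [(0.92, [226.4, 102.1, 80.4, 85.2])]
rect_lid [(0.86, [216.6, 73.9, 87.2, 131.4])]
t2.2 at [ 403.1 -337.6  227.9] [180.    0.   26.5] F [-0.2 -0.2  0.7] w91.1
 shift mm [ 1.571e+02 -9.780e+01 -1.000e-01] total units [ 3.142e-01 -1.955e-01 -3.000e-04]  turn units [ 0.0002  0.0004 -0.0023] rows>= 5 per row [ 0.0628 -0.0391 -0.0001] [ 0.      0.0001 -0.0005]
```

View pics/w1c.png

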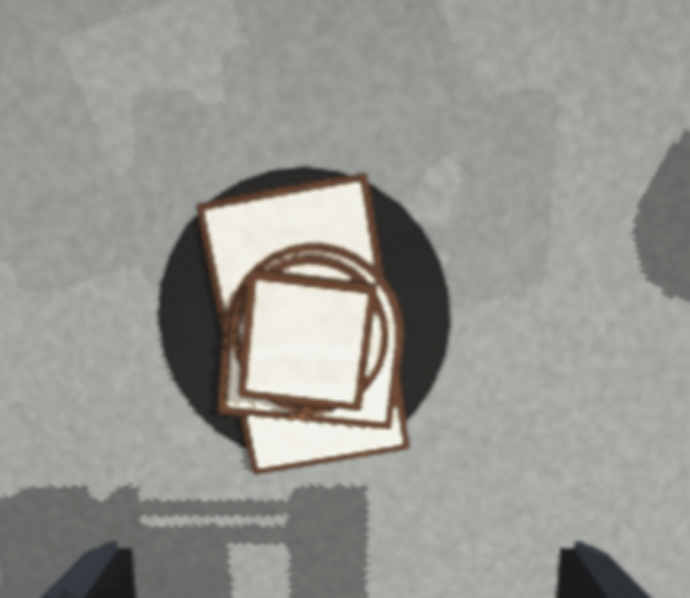

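```bash
cat >> h.py <<'E'
from scipy.optimize import minimize
def shape(k,tub):
    o=-4 if tub else 0   # tub outside is 4 mm inside the flange
    a=np.radians(np.arange(0,360,6))
    if k=='square': h=22+o; return np.array([[h,h],[-h,h],[-h,-h],[h,-h]],float)
    if k=='rect': return np.array([[58+o,35+o],[-58-o,35+o],[-58-o,-35-o],[58+o,-35-o]],float)
    if k=='round': r=29+o; return np.c_[r*np.cos(a),r*np.sin(a)]
    r=35+o; b=np.radians(np.arange(-90,91,6)); return np.r_[np.c_[r*np.cos(b),r*np.sin(b)],[[-r,r],[-r,-r]]]
S=4
def sil(c,k,tub,p,z0,z1):
    P=shape(k,tub);t=np.radians(p[2]);Q=P@np.array([[np.cos(t),np.sin(t)],[-np.sin(t),np.cos(t)]])+p[:2]
    u=np.vstack([proj(c,np.c_[Q,np.full(len(Q),z)]) for z in(z0,z1)])
    m=np.zeros((420*S,560*S),np.uint8)
    cv2.fillConvexPoly(m,cv2.convexHull((((u+.5)*S-.5)*16).astype(np.int32)),1,shift=4); return m
def fit(c,k,tub,mask,p0,z0,z1,above=None):
    M=cv2.resize(mask.astype(np.uint8),None,fx=S,fy=S,interpolation=cv2.INTER_NEAREST).astype(bool)
    def f(p):
        m=sil(c,k,tub,p,z0,z1).astype(bool)
        if above is not None: m=m&~above
        MM=M if above is None else M&~above
        return 1-(m&MM).sum()/(m|MM).sum()
    best=None
    for y in ([0] if k=='round' else [p0[2]]):
        s=np.array([[0,0,0],[5,0,0],[0,5,0],[0,0,8]],float)+[p0[0],p0[1],y]
        r=minimize(f,s[0],method='Nelder-Mead',options=dict(initial_simplex=s,xatol=.05,fatol=1e-4,maxiter=150))
        if best is None or r.fun<best.fun: best=r
    return best.x,1-best.fun
E
python3 - <<'E'
from h import *
import pickle
c,im,T=pickle.load(open('pile.pkl','rb'))
pts=np.array([(252,275),(375,288),(360,408),(240,393)])/2.3+[130,0]
X=ray(c,pts,92);print(X.round(1),np.linalg.norm(np.diff(X,axis=0),axis=1))
d=X[0]-X[3];y0=np.degrees(np.arctan2(d[1],d[0]));x0=X[:,:2].mean(0)
ab=np.zeros((420*S,560*S),bool);out=im[:,:,::-1].copy()
for k,z,y in [('square',70,y0),('round',48,0),('arch',26,y0),('rect',4,y0+15)]:
    p,q=fit(c,k,0,T[k+'_lid'][0]['pixels'],[*x0,y],z+8,z+22,ab if k!='square' else None)
    print(k,p.round(1),round(q,3))
    m=sil(c,k,0,p,z+8,z+22);ab|=m.astype(bool)
    cs,_=cv2.findContours(sil(c,k,0,p,z+22,z+22),0,2);cv2.polylines(out,[(x/S).astype(np.int32) for x in cs],True,(0,0,255) if k in('square','arch') else (255,0,0))
cv2.imwrite('pics/fit1.png',cv2.resize(out[50:220,190:340],None,fx=3.5,fy=3.5))
plan(403+195-30,-337+162,228,26.6)
E
```

```text
[[ 449.6 -278.2   92. ]
 [ 464.3 -316.8   92. ]
 [ 425.5 -330.9   92. ]
 [ 411.6 -291.4   92. ]] [41.2206215  41.2495346  41.89014905]
square [ 437.8 -303.8   19.1] 0.943
round [ 437.  -304.5    6.6] 0.749
arch [ 435.2 -306.    21.4] 0.894
rect [ 432.5 -303.3   36.3] 0.957
t2.2 at [ 403.1 -337.6  227.9] [180.    0.   26.5] F [-0.2 -0.2  0.7] w91.1
 shift mm [ 2.202e+02 -7.190e+01 -1.000e-01] total units [ 4.403e-01 -1.437e-01 -3.000e-04]  turn units [ 0.0002  0.0004 -0.0023] rows>= 6 per row [ 0.0734 -0.024  -0.    ] [ 0.      0.0001 -0.0004]
```

View pics/fit1.png

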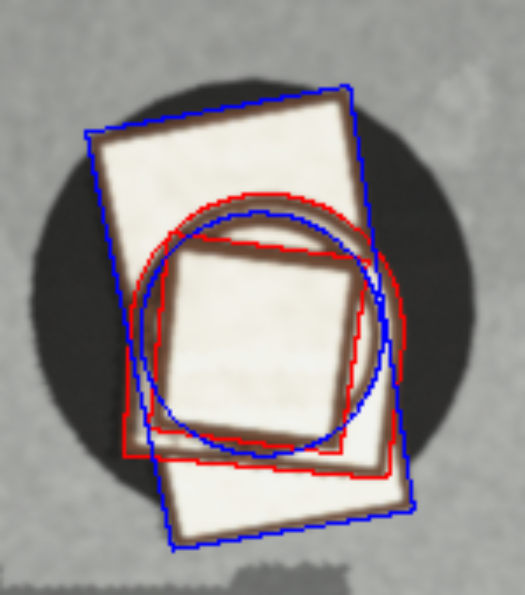

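```bash
cat >> h.py <<'E'
def pose():
    P=[];A=[]
    for _ in range(3): grab_frame('wrist');s=state();P.append(s['ee_pos']);A.append(s['ee_rot'])
    return np.mean(P,0),np.median(A,0)
def plan2(x,y,z,yaw):
    """shift first (tool axes as now), then turn about tool z; prints totals in mm/deg and move units"""
    p,r=pose(); R=Rn.from_euler('xyz',[180,0,r[2]],degrees=True)
    d=R.inv().apply(np.array([x,y,z])-p); w=-((yaw-r[2]+180)%360-180); s=state()
    print('t%.1f'%s['time_s'],p.round(1),r.round(1),'w%.1f'%s['gripper_width'],'| shift',d.round(1),'units',(d/500).round(4),'| tool-z turn deg %.2f units %.4f'%(w,np.radians(w)/.5))
E
python3 - <<'E'
from h import *
plan2(437.8,-303.8,87,19.1)
E
```

```text
t2.4 [ 403.2 -337.5  227.9] [180.    0.   26.5] w91.0 | shift [ 46.  -14.7 140.9] units [ 0.0919 -0.0294  0.2818] | tool-z turn deg 7.44 units 0.2597
```

Emit:
{"op": "send_rows", "data": {
  "deltas": [
    [[0.046,-0.0147,0.06],[0,0,0]],
    [[0.046,-0.0147,0.06],[0,0,0]],
    [[0,0,0.04],[0,0,0.13]],
    [[0,0,0.04],[0,0,0.13]],
    [[0,0,0.04],[0,0,0]],
    [[0,0,0.03],[0,0,0]],
    [[0,0,0.012],[0,0,0]],
    [[0,0,0],[0,0,0]],
    [[0,0,0],[0,0,0]]
  ]
}}

```text
time_s: 3.25
ee_pos: [438.7, -303.5, 87.6]
ee_rot: [179.9, -0.0, 19.2]
force: [-0.2, -0.4, 0.5]
gripper_width: 91.2
gripper_force: 0.0
```

Emit:
{"op": "send_rows", "data": {
  "deltas": [
    [[0,0,0],[0,0,0]],
    [[0,0,0],[0,0,0]],
    [[0,0,0],[0,0,0]],
    [[0,0,0],[0,0,0]],
    [[0,0,0],[0,0,0]],
    [[0,0,0],[0,0,0]],
    [[0,0,0],[0,0,0]]
  ],
  "grip": 0.6,
  "grip_force": 15
}}

```text
time_s: 3.95
ee_pos: [438.4, -303.0, 87.0]
ee_rot: [180.0, -0.0, 19.2]
force: [-0.3, -0.5, 0.2]
gripper_width: 44.0
gripper_force: 15.0
```

Emit:
{"op": "send_rows", "data": {
  "deltas": [
    [[0,0,-0.02],[0,0,0]],
    [[0,0,-0.06],[0,0,0]],
    [[0,0,-0.08],[0,0,0]],
    [[0,0,-0.08],[0,0,0]],
    [[0,0,-0.042],[0,0,0]],
    [[0.022,-0.082,0],[0,0,0]],
    [[0.022,-0.082,0],[0,0,0]],
    [[0.022,-0.082,0],[0,0,0]],
    [[0.022,-0.082,0],[0,0,0]],
    [[0.022,-0.082,0],[0,0,0]]
  ]
}}

```text
time_s: 4.95
ee_pos: [422.5, -89.8, 228.7]
ee_rot: [180.0, -0.1, 19.1]
force: [0.9, -0.2, -0.0]
gripper_width: 44.0
gripper_force: 15.0
```

Emit:
{"op": "send_rows", "data": {
  "deltas": [
    [[0.022,-0.082,0],[0,0,0]],
    [[0.022,-0.082,0],[0,0,0]],
    [[0.022,-0.082,0],[0,0,0]],
    [[0.022,-0.082,0],[0,0,0]],
    [[0.022,-0.082,0],[0,0,0]],
    [[0.022,-0.082,0],[0,0,0]],
    [[0.022,-0.082,0],[0,0,0]],
    [[0.022,-0.082,0],[0,0,0]],
    [[0.022,-0.082,0],[0,0,0]],
    [[0,0,0],[0,0,0]]
  ]
}}

```text
time_s: 5.95
ee_pos: [394.9, 294.1, 228.4]
ee_rot: [-179.9, -0.1, 19.5]
force: [0.5, -0.9, -1.0]
gripper_width: 44.2
gripper_force: 15.0
```

```bash
cat >> h.py <<'E'
def look(k,p0,yaws,n,view=True):
    import pickle
    c=calibration('wrist');im=grab_frame('wrist');T=trace('wrist',k+'_tub');L=trace('wrist',k+'_lid')
    pickle.dump((c,im,T,L),open(n+'.pkl','wb'));save(im,n+'.png')
    print('tub',[(round(r['p'],2),r['bbox']) for r in T],'lid',[(round(r['p'],2),r['bbox']) for r in L])
    m=T[0]['pixels'];v,u=np.nonzero(m);x0=ray(c,[(u.mean(),v.mean())],25)[0][:2];print('seed',x0.round(1))
    R=[fit(c,k,1,m,[*x0,y],0,44) for y in yaws];p,q=max(R,key=lambda r:r[1])
    print([(a.round(1),round(b,3)) for a,b in R])
    out=im[:,:,::-1].copy()
    for z,col in((44,(0,0,255)),(0,(255,0,0))):
        cs,_=cv2.findContours(sil(c,k,1,p,z,z),0,2);cv2.polylines(out,[(x/S).astype(np.int32) for x in cs],True,col)
    x,y=int(u.mean()),int(v.mean());y0=max(0,y-70);x1=max(0,x-90)
    o=cv2.resize(out[y0:y0+140,x1:x1+180],None,fx=3,fy=3);b=cv2.resize(im[260:420,130:430,::-1],(540,288))
    cv2.imwrite('pics/'+n+'f.png',np.vstack([o[:,:540],b[:,:o.shape[1]]]) if o.shape[1]==540 else o)
    return p
E
python3 - <<'E'
from h import *
p=look('square',None,[20,50],'sq1'); plan2(p[0],p[1],100,p[2])
E
```

```text
tub [(0.69, [254.5, 104.2, 46.1, 48.8])] lid [(0.93, [233.1, 234.5, 94.7, 75.7])]
seed [444.7 314.7]
[(array([445.4, 314.9,  33.6]), np.float64(0.966)), (array([445.4, 314.9,  33.7]), np.float64(0.966))]
t6.2 [395.1 288.6 228.1] [180.    0.   19.1] w43.8 | shift [ 56.1  -8.4 128.1] units [ 0.1123 -0.0168  0.2563] | tool-z turn deg -14.53 units -0.5072
```

View pics/sq1f.png

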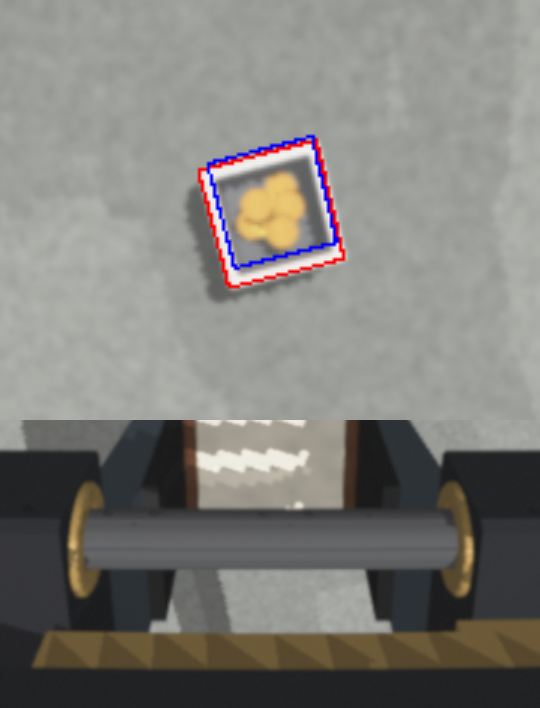

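```bash
cat >> h.py <<'E'
def front(n,zt,hw=10):
    """held lid's front edge in the tool frame (x along tool x) at top height zt above the TCP"""
    import pickle
    c,im,T,L=pickle.load(open(n+'.pkl','rb'));P,r=pose()
    m=L[0]['pixels'];cols=np.arange(265,296);top=[np.nonzero(m[:,u])[0][0] for u in cols]
    X=ray(c,np.c_[cols,np.array(top)-.5],P[2]+zt)-P
    a=np.radians(r[2]);x=X[:,0]*np.cos(a)+X[:,1]*np.sin(a);y=X[:,0]*np.sin(a)-X[:,1]*np.cos(a);k=np.polyfit(y,x,1)
    print('front edge: x at y=0',k[1].round(2),'max',x.max().round(2),'tilt deg',np.degrees(np.arctan(k[0])).round(2))
E
python3 - <<'E'
from h import *
p=look('square',None,[30],'sq2'); front('sq2',5); plan2(p[0],p[1],100,p[2])
E
```

```text
tub [(0.9, [247.6, 104.7, 45.9, 46.6])] lid [(0.89, [232.6, 236.8, 96.2, 74.2])]
seed [444.6 315. ]
[(array([445.5, 314.8,  33.4]), np.float64(0.939))]
front edge: x at y=0 25.89 max 25.9 tilt deg -0.06
t6.7 [395.2 289.5 228. ] [180.   -0.   19.2] w44.0 | shift [ 55.8  -7.4 128. ] units [ 0.1116 -0.0149  0.2559] | tool-z turn deg -14.23 units -0.4967
```

```bash
python3 - <<'E'
import cv2
im=cv2.imread('pics/sq2.png')
cv2.imwrite('pics/sq2h.png',cv2.resize(im[225:325,210:350],(800,571),interpolation=cv2.INTER_NEAREST))
E
```

```text
(no output)
```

View pics/sq2h.png

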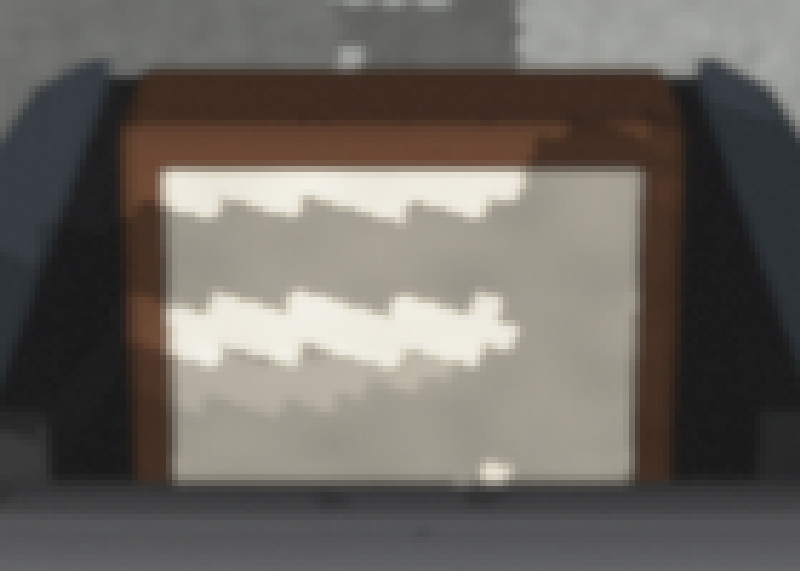

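```bash
cat >> h.py <<'E'
def held(n,pw,w):
    """held lid front top edge in tool coords from its two end pixels (known width w): x mid, z above TCP, depth-derived"""
    import pickle
    c=pickle.load(open(n+'.pkl','rb'))[0];P,r=pose();a=np.radians(r[2])
    for zt in np.arange(-10,10,2.5):
        X=ray(c,pw,P[2]+zt)-P;x=X[:,0]*np.cos(a)+X[:,1]*np.sin(a);y=X[:,0]*np.sin(a)-X[:,1]*np.cos(a)
        print('z',zt,'x',x.round(1),'y',y.round(1),'width',abs(y[1]-y[0]).round(1),'want',w)
E
python3 - <<'E'
from h import *
held('sq2',[(210+122/5.714-.5,246),(210+683/5.714-.5,246)],44)
front('sq2',-9)
E
```

```text
z -10.0 x [15.1 14.9] y [-23.4  24. ] width 47.4 want 44
z -7.5 x [16.1 16. ] y [-23.   23.6] width 46.6 want 44
z -5.0 x [17.2 17.1] y [-22.7  23.3] width 45.9 want 44
z -2.5 x [18.2 18.1] y [-22.3  22.9] width 45.2 want 44
z 0.0 x [19.3 19.2] y [-21.9  22.6] width 44.5 want 44
z 2.5 x [20.3 20.2] y [-21.6  22.2] width 43.8 want 44
z 5.0 x [21.4 21.3] y [-21.2  21.8] width 43.1 want 44
z 7.5 x [22.4 22.3] y [-20.9  21.5] width 42.4 want 44
front edge: x at y=0 20.32 max 20.33 tilt deg -0.13
```

Emit:
{"op": "send_rows", "data": {
  "deltas": [
    [[0.0568,-0.0077,0.02],[0,0,0]],
    [[0.0568,-0.0077,0.06],[0,0,0]],
    [[0,0,0.07],[0,0,-0.25]],
    [[0,0,0.07],[0,0,-0.25]],
    [[0,0,0.06],[0,0,0]],
    [[0,0,0.04],[0,0,0]],
    [[0,0,0],[0,0,0]],
    [[0,0,0],[0,0,0]],
    [[0,0,0],[0,0,0]]
  ]
}}

```text
time_s: 7.9
ee_pos: [447.3, 316.4, 69.4]
ee_rot: [180.0, -0.2, 33.5]
force: [0.3, 1.0, -0.4]
gripper_width: 44.3
gripper_force: 15.0
```

```bash
python3 - <<'E'
from h import *
plan2(446.3,315.4,53.5,33.5);print(state()['force'])
E
```

```text
t8.1 [447.1 316.2  69.4] [180.   -0.2  33.5] w43.8 | shift [-1.1  0.3 15.9] units [-0.0023  0.0005  0.0317] | tool-z turn deg 0.01 units 0.0003
[ 1.23381965  0.14136768 -0.89456068]
```

Emit:
{"op": "send_rows", "data": {
  "deltas": [
    [[-0.0022,0.0006,0.006],[0,0,0]],
    [[0,0,0.008],[0,0,0]],
    [[0,0,0.006],[0,0,0]],
    [[0,0,0.004],[0,0,0]],
    [[0,0,0.003],[0,0,0]],
    [[0,0,0.002],[0,0,0]],
    [[0,0,0],[0,0,0]],
    [[0,0,0],[0,0,0]]
  ]
}}

```text
time_s: 8.85
ee_pos: [445.6, 314.8, 53.4]
ee_rot: [180.0, -0.0, 33.5]
force: [0.3, 1.1, 0.1]
gripper_width: 43.7
gripper_force: 15.0
```

Emit:
{"op": "send_rows", "data": {
  "deltas": [
    [[0,0,0.002],[0,0,0]],
    [[0,0,0],[0,0,0]],
    [[0,0,0],[0,0,0]]
  ]
}}

```text
time_s: 9.15
ee_pos: [445.7, 314.9, 52.9]
ee_rot: [180.0, -0.0, 33.5]
force: [-0.2, 0.2, 5.4]
gripper_width: 44.0
gripper_force: 15.0
```

Emit:
{"op": "send_rows", "data": {
  "deltas": [
    [[0,0,0],[0,0,0]],
    [[0,0,0],[0,0,0]],
    [[0,0,0],[0,0,0]],
    [[0,0,0],[0,0,0]],
    [[0,0,-0.03],[0,0,0]],
    [[0,0,-0.08],[0,0,0]],
    [[-0.03,0,-0.08],[0,0,0]],
    [[-0.05,0,-0.08],[0,0,0]],
    [[-0.02,0,-0.08],[0,0,0]],
    [[0,0,0],[0,0,0]]
  ],
  "grip": 0
}}

```text
time_s: 10.15
ee_pos: [405.3, 288.2, 233.1]
ee_rot: [-180.0, -0.7, 33.5]
force: [1.0, 0.5, -1.1]
gripper_width: 91.0
gripper_force: 0.0
```

```bash
cat >> h.py <<'E'
def lidlook(k,p0,z,above=None,n='l'):
    """fit lid k with its underside at height z"""
    c=calibration('wrist');im=grab_frame('wrist');L=trace('wrist',k+'_lid');save(im,n+'.png')
    x0=np.array(p0[:2]);u0=proj(c,[[*x0,z+15]])[0]
    L=[l for l in L if abs(l['bbox'][0]+l['bbox'][2]/2-u0[0])<40 and abs(l['bbox'][1]+l['bbox'][3]/2-u0[1])<50]
    if not L: print('lid not seen');return None
    p,q=fit(c,k,0,L[0]['pixels'],p0,z+8,z+22);print(k,'lid',p.round(1),'iou',round(q,3),'p',round(L[0]['p'],2));return p
E
python3 - <<'E'
from h import *
lidlook('square',[445.5,314.9,33.5],36,n='sqdone')
plan2(398,-324,228,19)
E
```

```text
square lid [444.9 315.5  33.6] iou 0.978 p 0.79
t10.4 [403.4 286.9 226.3] [1.80e+02 1.00e-01 3.35e+01] w91.3 | shift [-341.8  506.4   -1.7] units [-0.6835  1.0128 -0.0035] | tool-z turn deg 14.51 units 0.5063
```

Emit:
{"op": "send_rows", "data": {
  "deltas": [
    [[-0.0488,0.0723,0],[0,0,0]],
    [[-0.0488,0.0723,0],[0,0,0]],
    [[-0.0488,0.0723,0],[0,0,0]],
    [[-0.0488,0.0723,0],[0,0,0]],
    [[-0.0488,0.0723,0],[0,0,0]],
    [[-0.0488,0.0723,0],[0,0,0]],
    [[-0.0488,0.0723,0],[0,0,0]],
    [[-0.0488,0.0723,0],[0,0,0]],
    [[-0.0488,0.0723,0],[0,0,0]],
    [[-0.0488,0.0723,0],[0,0,0]]
  ]
}}

```text
time_s: 11.4
ee_pos: [399.3, -150.6, 226.0]
ee_rot: [-179.9, 0.1, 33.5]
force: [0.9, 0.4, 0.4]
gripper_width: 91.3
gripper_force: 0.0
```

Emit:
{"op": "send_rows", "data": {
  "deltas": [
    [[-0.0488,0.0723,0],[0,0,0]],
    [[-0.0488,0.0723,0],[0,0,0]],
    [[-0.0488,0.0723,0],[0,0,0]],
    [[-0.0488,0.0723,0],[0,0,0]],
    [[0,0,0],[0,0,0.253]],
    [[0,0,0],[0,0,0.253]],
    [[0,0,0],[0,0,0]],
    [[0,0,0],[0,0,0]],
    [[0,0,0],[0,0,0]]
  ]
}}

```text
time_s: 12.3
ee_pos: [398.4, -323.0, 226.9]
ee_rot: [-179.9, 0.0, 19.1]
force: [-1.2, 0.3, 0.3]
gripper_width: 91.2
gripper_force: 0.0
```

```bash
cat >> h.py <<'E'
def pile(ks,n,seeds):
    """fit the lids left in the pile, top first; ks with underside heights"""
    c=calibration('wrist');im=grab_frame('wrist');save(im,n+'.png');out=im[:,:,::-1].copy();ab=None;r={}
    for k,z in ks:
        L=trace('wrist',k+'_lid')
        if not L: print(k,'none');continue
        p,q=fit(c,k,0,L[0]['pixels'],seeds[k],z+8,z+22,ab);r[k]=p;print(k,p.round(1),round(q,3),round(L[0]['p'],2))
        m=sil(c,k,0,p,z+8,z+22).astype(bool);ab=m if ab is None else ab|m
        cs,_=cv2.findContours(sil(c,k,0,p,z+22,z+22),0,2);cv2.polylines(out,[(x/S).astype(np.int32) for x in cs],True,(0,0,255) if k in('square','arch') else (255,0,0))
    cv2.imwrite('pics/'+n+'f.png',cv2.resize(out[50:220,190:340],None,fx=3.5,fy=3.5));return r
E
python3 - <<'E'
from h import *
r=pile([('round',48),('arch',26),('rect',4)],'p2',dict(round=[437,-304.5,0],arch=[435,-306,21],rect=[432.5,-303.3,36.3]))
p=r['round'];plan2(p[0],p[1],65.5,19)
E
```

```text
round [ 437.1 -304.5    0.8] 0.973 0.72
arch [ 435.3 -305.7   20.7] 0.917 0.75
rect [ 432.6 -303.8   36. ] 0.933 0.85
t12.7 [ 398.4 -323.2  227.6] [180.  -0.  19.] w91.3 | shift [ 42.7  -5.  162.1] units [ 0.0854 -0.0101  0.3241] | tool-z turn deg 0.05 units 0.0017
```

View pics/p2f.png

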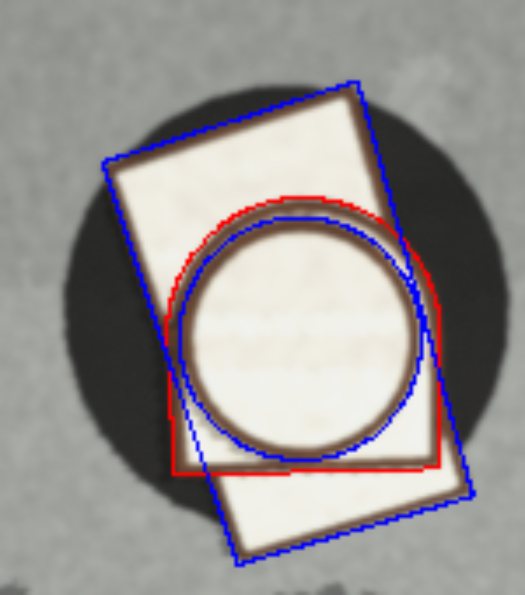

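Emit:
{"op": "send_rows", "data": {
  "deltas": [
    [[0.0427,-0.005,0.06],[0,0,0]],
    [[0.0427,-0.005,0.08],[0,0,0]],
    [[0,0,0.08],[0,0,0]],
    [[0,0,0.06],[0,0,0]],
    [[0,0,0.03],[0,0,0]],
    [[0,0,0.015],[0,0,0]],
    [[0,0,0],[0,0,0]],
    [[0,0,0],[0,0,0]],
    [[0,0,0],[0,0,0]]
  ]
}}

```text
time_s: 13.55
ee_pos: [437.9, -305.3, 66.2]
ee_rot: [179.9, -0.1, 19.0]
force: [-0.7, 0.1, -0.4]
gripper_width: 91.4
gripper_force: 0.0
```

Emit:
{"op": "send_rows", "data": {
  "deltas": [
    [[0,0,0],[0,0,0]],
    [[0,0,0],[0,0,0]],
    [[0,0,0],[0,0,0]],
    [[0,0,0],[0,0,0]],
    [[0,0,0],[0,0,0]],
    [[0,0,0],[0,0,0]]
  ],
  "grip": 0.5,
  "grip_force": 15
}}

```text
time_s: 14.15
ee_pos: [437.2, -304.7, 65.1]
ee_rot: [180.0, -0.0, 19.0]
force: [-1.1, 0.2, 1.7]
gripper_width: 57.4
gripper_force: 15.0
```

Emit:
{"op": "send_rows", "data": {
  "deltas": [
    [[0,0,-0.02],[0,0,0]],
    [[0,0,-0.06],[0,0,0]],
    [[0,0,-0.08],[0,0,0]],
    [[0,0,-0.08],[0,0,0]],
    [[0,0,-0.08],[0,0,0]],
    [[0.0251,-0.0342,-0.006],[0,0,0]],
    [[0.0502,-0.0683,0],[0,0,0]],
    [[0.0502,-0.0683,0],[0,0,0]],
    [[0.0502,-0.0683,0],[0,0,0]],
    [[0.0502,-0.0683,0],[0,0,0]]
  ]
}}

```text
time_s: 15.15
ee_pos: [494.0, -121.0, 228.7]
ee_rot: [180.0, -0.0, 19.0]
force: [1.0, -0.2, -0.1]
gripper_width: 57.9
gripper_force: 15.0
```

Emit:
{"op": "send_rows", "data": {
  "deltas": [
    [[0.0502,-0.0683,0],[0,0,0]],
    [[0.0502,-0.0683,0],[0,0,0]],
    [[0.0502,-0.0683,0],[0,0,0]],
    [[0.0502,-0.0683,0],[0,0,0]],
    [[0.0502,-0.0683,0],[0,0,0]],
    [[0.0502,-0.0683,0],[0,0,0]],
    [[0.0251,-0.0342,0],[0,0,0]],
    [[0,0,0],[0,0,0]],
    [[0,0,0],[0,0,0]],
    [[0,0,0],[0,0,0]]
  ]
}}

```text
time_s: 16.15
ee_pos: [575.4, 139.4, 228.2]
ee_rot: [180.0, 0.0, 19.0]
force: [0.4, 0.1, 0.2]
gripper_width: 57.3
gripper_force: 15.0
```

```bash
python3 - <<'E'
from h import *
p=look('round',None,[0],'rd1'); front('rd1',-9); plan2(p[0],p[1],53,19)
E
```

```text
tub [(0.91, [244.3, 103.8, 53.9, 57.5])] lid [(0.72, [216.2, 218.1, 127.8, 92.8]), (0.39, [517.2, 172.3, 42.8, 68.2])]
seed [620.8 163.5]
[(array([621.9, 163.4,   1.6]), np.float64(0.929))]
front edge: x at y=0 28.75 max 29.4 tilt deg 1.23
t16.6 [575.8 140.  228. ] [180.  -0.  19.] w57.7 | shift [ 51.2  -7.1 175. ] units [ 0.1024 -0.0141  0.35  ] | tool-z turn deg -0.02 units -0.0008
```

View pics/rd1f.png

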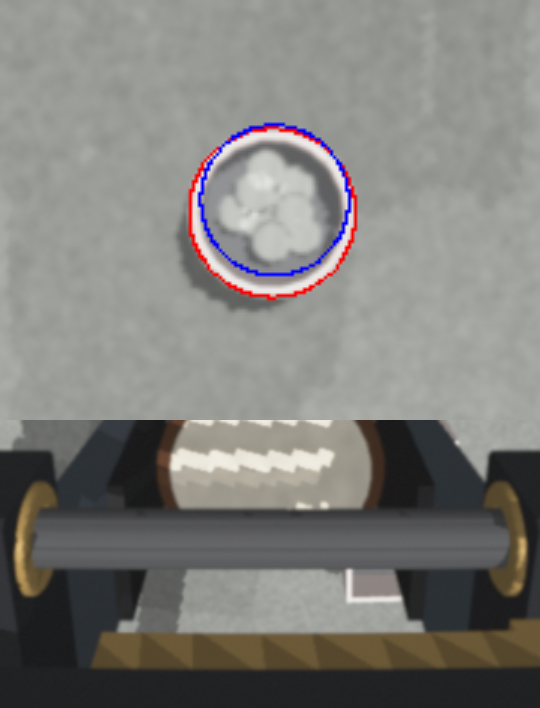

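Emit:
{"op": "send_rows", "data": {
  "deltas": [
    [[0.0512,-0.007,0.02],[0,0,0]],
    [[0.0512,-0.007,0.06],[0,0,0]],
    [[0,0,0.08],[0,0,0]],
    [[0,0,0.08],[0,0,0]],
    [[0,0,0.06],[0,0,0]],
    [[0,0,0.024],[0,0,0]],
    [[0,0,0.01],[0,0,0]],
    [[0,0,0.006],[0,0,0]],
    [[0,0,0],[0,0,0]],
    [[0,0,0],[0,0,0]]
  ]
}}

```text
time_s: 17.6
ee_pos: [622.9, 163.9, 59.5]
ee_rot: [180.0, -0.2, 19.0]
force: [-0.2, -0.1, -1.0]
gripper_width: 57.7
gripper_force: 15.0
```

```bash
python3 - <<'E'
from h import *
plan2(621.9,163.4,53,19);print(state()['force'])
E
```

```text
t17.8 [622.6 163.9  59.2] [ 1.8e+02 -1.0e-01  1.9e+01] w57.6 | shift [-0.8  0.2  6.2] units [-0.0016  0.0005  0.0124] | tool-z turn deg 0.01 units 0.0003
[ 0.485871   -0.35286634 -0.33457049]
```

Emit:
{"op": "send_rows", "data": {
  "deltas": [
    [[-0.0016,0.0004,0.004],[0,0,0]],
    [[0,0,0.004],[0,0,0]],
    [[0,0,0.002],[0,0,0]],
    [[0,0,0.002],[0,0,0]],
    [[0,0,0],[0,0,0]],
    [[0,0,0],[0,0,0]]
  ]
}}

```text
time_s: 18.35
ee_pos: [621.1, 163.2, 53.0]
ee_rot: [180.0, 0.0, 19.0]
force: [-2.5, -0.3, 6.5]
gripper_width: 57.9
gripper_force: 15.0
```

Emit:
{"op": "send_rows", "data": {
  "deltas": [
    [[0,0,0],[0,0,0]],
    [[0,0,0],[0,0,0]],
    [[0,0,0],[0,0,0]],
    [[0,0,-0.03],[0,0,0]],
    [[0,0,-0.08],[0,0,0]],
    [[-0.03,0,-0.08],[0,0,0]],
    [[-0.05,0,-0.08],[0,0,0]],
    [[-0.02,0,-0.08],[0,0,0]],
    [[0,0,0],[0,0,0]],
    [[0,0,0],[0,0,0]]
  ],
  "grip": 0
}}

```text
time_s: 19.35
ee_pos: [574.1, 147.0, 227.8]
ee_rot: [180.0, -0.1, 19.0]
force: [-0.1, 0.0, -1.1]
gripper_width: 91.6
gripper_force: 0.0
```

```bash
python3 - <<'E'
from h import *
lidlook('round',[621.9,163.4,0],36,n='rddone')
plan2(388,-323,228,20.7)
E
```

```text
round lid [620.9 164.1   1.9] iou 0.972 p 0.84
t19.6 [573.4 146.9 224.9] [-180.     0.2   19. ] w91.3 | shift [-328.4  383.9   -3.1] units [-0.6568  0.7677 -0.0062] | tool-z turn deg -1.69 units -0.0589
```

Emit:
{"op": "send_rows", "data": {
  "deltas": [
    [[-0.0547,0.064,-0.0005],[0,0,0]],
    [[-0.0547,0.064,-0.0005],[0,0,0]],
    [[-0.0547,0.064,-0.0005],[0,0,0]],
    [[-0.0547,0.064,-0.0005],[0,0,0]],
    [[-0.0547,0.064,-0.0005],[0,0,0]],
    [[-0.0547,0.064,-0.0005],[0,0,0]],
    [[-0.0547,0.064,-0.0005],[0,0,0]],
    [[-0.0547,0.064,-0.0005],[0,0,0]],
    [[-0.0547,0.064,-0.0005],[0,0,0]],
    [[-0.0547,0.064,-0.0005],[0,0,0]]
  ]
}}

```text
time_s: 20.6
ee_pos: [418.7, -246.0, 228.6]
ee_rot: [-179.9, 0.1, 19.0]
force: [1.2, -0.3, -0.1]
gripper_width: 91.2
gripper_force: 0.0
```

Emit:
{"op": "send_rows", "data": {
  "deltas": [
    [[-0.0547,0.064,0],[0,0,0]],
    [[-0.0547,0.064,0],[0,0,0]],
    [[0,0,0],[0,0,-0.058]],
    [[0,0,0],[0,0,0]],
    [[0,0,0],[0,0,0]],
    [[0,0,0],[0,0,0]]
  ]
}}

```text
time_s: 21.2
ee_pos: [389.2, -321.8, 229.2]
ee_rot: [-180.0, 0.0, 20.8]
force: [-0.0, 0.1, 0.6]
gripper_width: 91.2
gripper_force: 0.0
```

```bash
python3 - <<'E'
from h import *
r=pile([('arch',26),('rect',4)],'p3',dict(arch=[435,-306,21],rect=[432.5,-303.3,36.3]))
p=r['arch'];plan2(p[0],p[1],43.5,p[2])
E
```

```text
arch [ 435.1 -305.8   20.7] 0.981 0.92
rect [ 432.5 -303.2   36.4] 0.938 0.7
t21.5 [ 389.1 -322.4  229.6] [180.   -0.   20.7] w91.0 | shift [ 48.9   0.8 186.1] units [0.0978 0.0016 0.3721] | tool-z turn deg -0.01 units -0.0004
```

View pics/p3f.png

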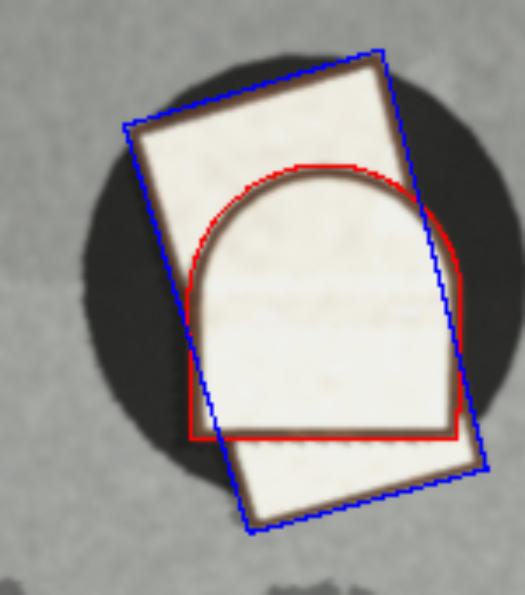

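Emit:
{"op": "send_rows", "data": {
  "deltas": [
    [[0.074,0.0016,0.06],[0,0,0]],
    [[0,0,0.09],[0,0,0]],
    [[0,0,0.09],[0,0,0]],
    [[0,0,0.07],[0,0,0]],
    [[0,0,0.04],[0,0,0]],
    [[0,0,0.022],[0,0,0]],
    [[0,0,0],[0,0,0]],
    [[0,0,0],[0,0,0]],
    [[0,0,0],[0,0,0]]
  ]
}}

```text
time_s: 22.4
ee_pos: [424.6, -311.4, 44.8]
ee_rot: [179.8, -0.1, 20.7]
force: [0.6, 0.5, -0.6]
gripper_width: 91.5
gripper_force: 0.0
```

Emit:
{"op": "send_rows", "data": {
  "deltas": [
    [[0,0,0],[0,0,0]],
    [[0,0,0],[0,0,0]],
    [[0,0,0],[0,0,0]],
    [[0,0,0],[0,0,0]],
    [[0,0,0],[0,0,0]]
  ],
  "grip": 0.4,
  "grip_force": 15
}}

```text
time_s: 22.9
ee_pos: [423.8, -310.9, 44.0]
ee_rot: [180.0, -0.0, 20.7]
force: [-1.4, -0.0, 4.6]
gripper_width: 69.8
gripper_force: 15.0
```

Emit:
{"op": "send_rows", "data": {
  "deltas": [
    [[0,0,-0.02],[0,0,0]],
    [[0,0,-0.06],[0,0,0]],
    [[0,0,-0.08],[0,0,0]],
    [[0,0,-0.09],[0,0,0]],
    [[0,0,-0.08],[0,0,0]],
    [[0.0366,-0.0154,-0.038],[0,0,0]],
    [[0.0732,-0.0308,0],[0,0,0]],
    [[0.0732,-0.0308,0],[0,0,0]],
    [[0.0732,-0.0308,0],[0,0,0]],
    [[0.0732,-0.0308,0],[0,0,0]]
  ]
}}

```text
time_s: 23.9
ee_pos: [554.0, -186.4, 227.9]
ee_rot: [180.0, -0.0, 20.7]
force: [-0.0, -0.2, 0.2]
gripper_width: 70.2
gripper_force: 15.0
```

Emit:
{"op": "send_rows", "data": {
  "deltas": [
    [[0.0366,-0.0154,0],[0,0,0]],
    [[0,0,0],[0,0,0]],
    [[0,0,0],[0,0,0]],
    [[0,0,0],[0,0,0]]
  ]
}}

```text
time_s: 24.3
ee_pos: [566.6, -175.0, 227.5]
ee_rot: [180.0, 0.1, 20.6]
force: [0.7, -0.1, -0.3]
gripper_width: 69.5
gripper_force: 15.0
```

```bash
python3 - <<'E'
from h import *
p=look('arch',None,[0,-15,165],'ar1'); front('ar1',-9.7)
a=np.radians(p[2]);plan2(p[0]-12*np.cos(a),p[1]-12*np.sin(a),54,p[2])
E
```

```text
tub [(0.66, [243.2, 55.5, 86.3, 86.7]), (0.32, [200.7, 178.2, 154.5, 133.2])] lid [(0.89, [201.1, 178.9, 155.6, 135.6])]
seed [ 649.8 -152.6]
[(array([ 651.6, -153.2,  -16.7]), np.float64(0.967)), (array([ 651.4, -153.3,  -16.5]), np.float64(0.967)), (array([ 647.7, -152.4,  165.6]), np.float64(0.831))]
front edge: x at y=0 46.71 max 47.15 tilt deg -2.57
t24.8 [ 567.4 -174.3  227.6] [180.   -0.   20.6] w70.0 | shift [ 76.7   2.6 173.6] units [0.1533 0.0052 0.3471] | tool-z turn deg 37.31 units 1.3025
```

View pics/ar1f.png

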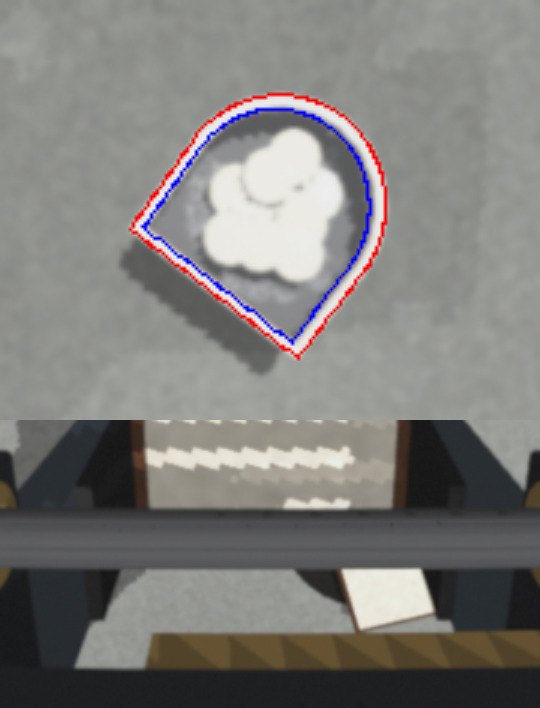

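Emit:
{"op": "send_rows", "data": {
  "deltas": [
    [[0.0767,0.0026,0.02],[0,0,0]],
    [[0.0767,0.0026,0.04],[0,0,0]],
    [[0,0,0.05],[0,0,0.217]],
    [[0,0,0.05],[0,0,0.217]],
    [[0,0,0.05],[0,0,0.217]],
    [[0,0,0.04],[0,0,0.217]],
    [[0,0,0.04],[0,0,0.217]],
    [[0,0,0.03],[0,0,0.217]],
    [[0,0,0],[0,0,0]],
    [[0,0,0],[0,0,0]]
  ]
}}

```text
time_s: 25.75
ee_pos: [640.6, -149.4, 67.6]
ee_rot: [180.0, -0.0, -16.5]
force: [-0.4, -0.3, -0.5]
gripper_width: 69.8
gripper_force: 15.0
```

```bash
python3 - <<'E'
from h import *
p=[651.5,-153.2,-16.6];a=np.radians(p[2]);plan2(p[0]-12.1*np.cos(a),p[1]-12.1*np.sin(a),54,p[2])
E
```

```text
t25.9 [ 641.1 -149.6   68.6] [-1.80e+02 -1.00e-01 -1.65e+01] w70.2 | shift [-1.1  0.5 14.6] units [-0.0022  0.001   0.0292] | tool-z turn deg 0.06 units 0.0021
```

Emit:
{"op": "send_rows", "data": {
  "deltas": [
    [[-0.0022,0.001,0.01],[0,0,0]],
    [[0,0,0.01],[0,0,0]],
    [[0,0,0.004],[0,0,0]],
    [[0,0,0.002],[0,0,0]],
    [[0,0,0.002],[0,0,0]],
    [[0,0,0],[0,0,0]],
    [[0,0,0],[0,0,0]]
  ]
}}

```text
time_s: 26.6
ee_pos: [639.2, -149.6, 54.0]
ee_rot: [180.0, -0.0, -16.6]
force: [-1.7, 0.4, 3.6]
gripper_width: 69.7
gripper_force: 15.0
```

Emit:
{"op": "send_rows", "data": {
  "deltas": [
    [[0,0,0],[0,0,0]],
    [[0,0,0],[0,0,0]],
    [[0,0,0],[0,0,0]],
    [[0,0,-0.03],[0,0,0]],
    [[0,0,-0.08],[0,0,0]],
    [[-0.02,0,-0.08],[0,0,0]],
    [[-0.05,0,-0.08],[0,0,0]],
    [[-0.02,0,-0.08],[0,0,0]],
    [[0,0,0],[0,0,0]],
    [[0,0,0],[0,0,0]]
  ],
  "grip": 0
}}

```text
time_s: 27.6
ee_pos: [596.3, -136.7, 229.4]
ee_rot: [-180.0, -0.1, -16.6]
force: [0.1, -0.1, -0.3]
gripper_width: 90.7
gripper_force: 0.0
```

```bash
python3 - <<'E'
from h import *
lidlook('arch',[651.5,-153.2,-16.6],36,n='ardone')
a=np.radians(36.2);plan2(432.5-60*np.cos(a),-303.3-60*np.sin(a),228,36.2)
E
```

```text
arch lid [ 651.  -151.4  -16.6] iou 0.981 p 0.73
t27.9 [ 595.5 -136.6  226.4] [180.    0.2 -16.6] w91.2 | shift [-144.7  254.2   -1.6] units [-0.2895  0.5084 -0.0032] | tool-z turn deg -52.83 units -1.8441
```

Emit:
{"op": "send_rows", "data": {
  "deltas": [
    [[-0.0414,0.0726,0],[0,0,0]],
    [[-0.0414,0.0726,0],[0,0,0]],
    [[-0.0414,0.0726,0],[0,0,0]],
    [[-0.0414,0.0726,0],[0,0,0]],
    [[-0.0414,0.0726,0],[0,0,0]],
    [[-0.0414,0.0726,0],[0,0,0]],
    [[-0.0414,0.0726,0],[0,0,0]],
    [[0,0,0],[0,0,-0.2305]],
    [[0,0,0],[0,0,-0.2305]],
    [[0,0,0],[0,0,-0.2305]]
  ]
}}

```text
time_s: 28.85
ee_pos: [383.9, -339.0, 227.4]
ee_rot: [-179.9, 0.1, 3.4]
force: [0.5, -0.5, 0.2]
gripper_width: 91.4
gripper_force: 0.0
```

Emit:
{"op": "send_rows", "data": {
  "deltas": [
    [[0,0,0],[0,0,-0.2305]],
    [[0,0,0],[0,0,-0.2305]],
    [[0,0,0],[0,0,-0.2305]],
    [[0,0,0],[0,0,-0.2305]],
    [[0,0,0],[0,0,-0.2305]],
    [[0,0,0],[0,0,0]],
    [[0,0,0],[0,0,0]],
    [[0,0,0],[0,0,0]]
  ]
}}

```text
time_s: 29.65
ee_pos: [384.5, -338.7, 228.1]
ee_rot: [-180.0, 0.0, 36.1]
force: [-0.6, 0.1, -0.5]
gripper_width: 91.0
gripper_force: 0.0
```

```bash
python3 - <<'E'
from h import *
r=pile([('rect',4)],'p4',dict(rect=[432.5,-303.3,36.3]))
p=r['rect'];plan2(p[0],p[1],22,p[2])
E
```

```text
rect [ 432.4 -303.3   36.5] 0.977 0.76
t29.9 [ 384.5 -338.7  228.4] [180.    0.   36.2] w91.4 | shift [ 59.6  -0.3 206.4] units [ 0.1191 -0.0006  0.4128] | tool-z turn deg -0.30 units -0.0103
```

Emit:
{"op": "send_rows", "data": {
  "deltas": [
    [[0.0595,-0.0003,0.04],[0,0,-0.01]],
    [[0.0596,-0.0003,0.06],[0,0,0]],
    [[0,0,0.09],[0,0,0]],
    [[0,0,0.09],[0,0,0]],
    [[0,0,0.07],[0,0,0]],
    [[0,0,0.04],[0,0,0]],
    [[0,0,0.0228],[0,0,0]],
    [[0,0,0],[0,0,0]],
    [[0,0,0],[0,0,0]],
    [[0,0,0],[0,0,0]]
  ]
}}

```text
time_s: 30.9
ee_pos: [433.2, -303.9, 23.5]
ee_rot: [179.8, -0.1, 36.5]
force: [-0.8, 0.5, 0.4]
gripper_width: 91.2
gripper_force: 0.0
```

Emit:
{"op": "send_rows", "data": {
  "deltas": [
    [[0,0,0],[0,0,0]],
    [[0,0,0],[0,0,0]],
    [[0,0,0],[0,0,0]],
    [[0,0,0],[0,0,0]],
    [[0,0,0],[0,0,0]]
  ],
  "grip": 0.4,
  "grip_force": 20
}}

```text
time_s: 31.4
ee_pos: [432.5, -303.3, 22.6]
ee_rot: [180.0, -0.0, 36.5]
force: [0.4, 0.1, 4.3]
gripper_width: 69.9
gripper_force: 20.0
```

Emit:
{"op": "send_rows", "data": {
  "deltas": [
    [[0,0,-0.02],[0,0,0]],
    [[0,0,-0.05],[0,0,0]],
    [[0,0,-0.08],[0,0,0]],
    [[0,0,-0.09],[0,0,0]],
    [[0,0,-0.09],[0,0,0]],
    [[0,0,-0.09],[0,0,0]],
    [[0,0,-0.08],[0,0,0]],
    [[0.0179,-0.0343,-0.034],[0,0,0]],
    [[0.0357,-0.0686,0],[0,0,0]],
    [[0.0357,-0.0686,0],[0,0,0]]
  ]
}}

```text
time_s: 32.4
ee_pos: [416.8, -206.8, 289.8]
ee_rot: [179.9, -0.0, 36.4]
force: [0.3, 1.5, -1.1]
gripper_width: 69.8
gripper_force: 20.0
```

Emit:
{"op": "send_rows", "data": {
  "deltas": [
    [[0.0357,-0.0686,0],[0,0,0]],
    [[0.0357,-0.0686,0],[0,0,0]],
    [[0.0357,-0.0686,0],[0,0,0]],
    [[0.0357,-0.0686,0],[0,0,0]],
    [[0.0179,-0.0343,0],[0,0,0]],
    [[0,0,0],[0,0,0]],
    [[0,0,0],[0,0,0]],
    [[0,0,0],[0,0,0]]
  ]
}}

```text
time_s: 33.2
ee_pos: [390.1, -36.5, 289.1]
ee_rot: [180.0, 0.0, 36.4]
force: [0.5, 0.2, -0.2]
gripper_width: 69.7
gripper_force: 20.0
```

```bash
python3 - <<'E'
from h import *
p=look('rect',None,[15,30],'re1'); front('re1',-9.7)
plan2(p[0],p[1],54,p[2])
E
```

```text
tub [(0.71, [238.1, 23.5, 85.7, 120.1])] lid [(0.79, [198.1, 159.4, 160.7, 217.2])]
seed [469.6  23.6]
[(array([466.6,  22.1,  20. ]), np.float64(0.975)), (array([466.8,  22.2,  20. ]), np.float64(0.976))]
front edge: x at y=0 57.87 max 57.9 tilt deg 0.68
t33.6 [390.  -36.1 289. ] [-180.     0.    36.5] w69.9 | shift [ 96.3  -1.2 235. ] units [ 0.1927 -0.0024  0.47  ] | tool-z turn deg 16.44 units 0.5740
```

View pics/re1f.png

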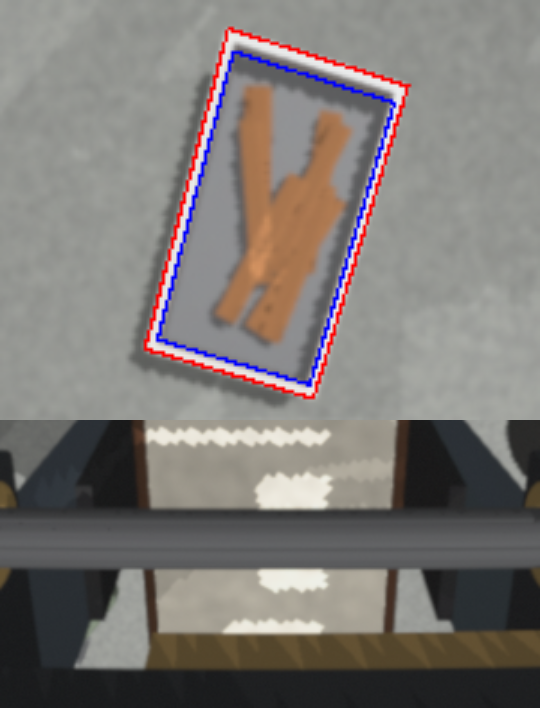

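Excellent fit, and the lid is centred in the grip. Lowering to just above the rim.

Emit:
{"op": "send_rows", "data": {
  "deltas": [
    [[0.0642,-0.0008,0.02],[0,0,0]],
    [[0.0642,-0.0008,0.04],[0,0,0]],
    [[0.0642,-0.0008,0.05],[0,0,0]],
    [[0,0,0.08],[0,0,0.191]],
    [[0,0,0.08],[0,0,0.191]],
    [[0,0,0.08],[0,0,0.192]],
    [[0,0,0.06],[0,0,0]],
    [[0,0,0.03],[0,0,0]],
    [[0,0,0],[0,0,0]],
    [[0,0,0],[0,0,0]]
  ]
}}

```text
time_s: 34.65
ee_pos: [467.3, 22.4, 69.4]
ee_rot: [180.0, -0.0, 20.0]
force: [-0.1, -0.3, -1.0]
gripper_width: 69.9
gripper_force: 20.0
```

```bash
python3 - <<'E'
from h import *
plan2(466.7,22.1,54,20)
E
```

```text
t34.8 [467.8  22.5  70.1] [ 1.799e+02 -1.000e-01  2.000e+01] w70.0 | shift [-1.1 -0.  16.1] units [-0.0023 -0.0001  0.0323] | tool-z turn deg 0.04 units 0.0015
```

Emit:
{"op": "send_rows", "data": {
  "deltas": [
    [[-0.0016,0,0.01],[0,0,0]],
    [[0,0,0.01],[0,0,0]],
    [[0,0,0.006],[0,0,0]],
    [[0,0,0.002],[0,0,0]],
    [[0,0,0.002],[0,0,0]],
    [[0,0,0],[0,0,0]],
    [[0,0,0],[0,0,0]]
  ]
}}

```text
time_s: 35.5
ee_pos: [465.6, 22.2, 54.5]
ee_rot: [-180.0, 0.0, 20.0]
force: [-2.5, -0.2, 5.3]
gripper_width: 69.9
gripper_force: 20.0
```

Emit:
{"op": "send_rows", "data": {
  "deltas": [
    [[0,0,0],[0,0,0]],
    [[0,0,0],[0,0,0]],
    [[0,0,0],[0,0,0]],
    [[0,0,-0.03],[0,0,0]],
    [[0,0,-0.08],[0,0,0]],
    [[-0.02,0,-0.08],[0,0,0]],
    [[-0.05,0,-0.08],[0,0,0]],
    [[-0.05,0,-0.08],[0,0,0]],
    [[0,0,-0.06],[0,0,0]],
    [[0,0,0],[0,0,0]]
  ],
  "grip": 0
}}

```text
time_s: 36.5
ee_pos: [411.6, 1.4, 263.3]
ee_rot: [179.8, -0.5, 20.0]
force: [0.2, -0.1, 0.0]
gripper_width: 91.1
gripper_force: 0.0
```

```bash
python3 - <<'E'
from h import *
lidlook('rect',[466.7,22.1,20],36,n='redone')
im=grab_frame('side')[:,:,::-1];save(grab_frame('top'),'topf.png')
t=cv2.imread('pics/topf.png')[110:310,110:450]
A=[cv2.resize(im[y-30:y+30,x-40:x+40],(380,285),interpolation=cv2.INTER_CUBIC) for x,y in((266,378),(236,283),(294,195),(322,268))]
cv2.imwrite('pics/sidef.png',np.vstack([np.hstack(A[:2]),np.hstack(A[2:])]))
cv2.imwrite('pics/topfc.png',cv2.resize(t,(800,470),interpolation=cv2.INTER_CUBIC))
E
```

```text
rect lid [465.   22.9  19.3] iou 0.984 p 0.88
```

View pics/sidef.png

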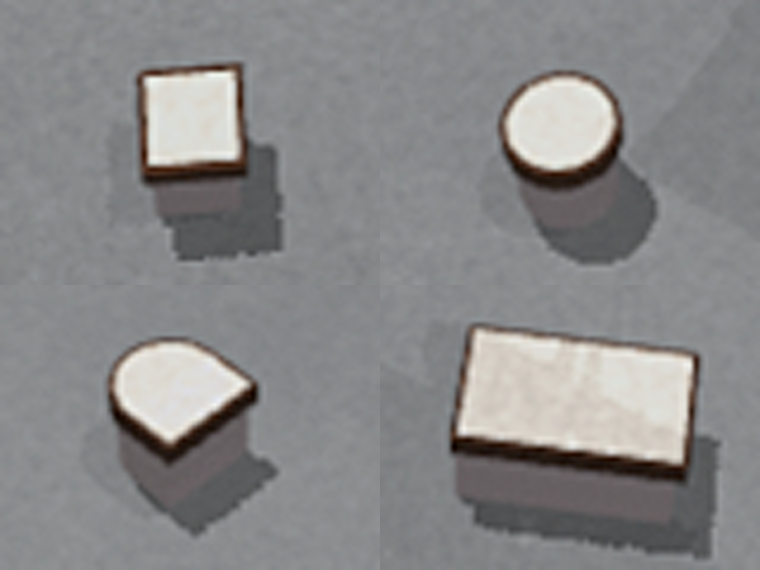

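View pics/topfc.png

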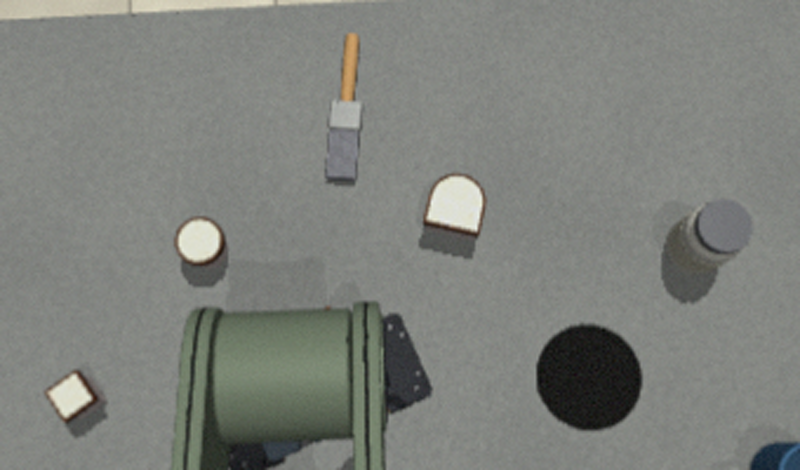

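The side crops show all four lids level on their tubs: square at (190,120), round (560,130), arch (180,395) and rect (575,400). The top view shows the jar at (722,228) and the brush at (345,110) where they were, and the mat empty. Nothing is touching the arm, so I'm handing in.

```bash
python3 -c "
from workcell import *
print(job_done())"
```

```text
the job is handed in; nothing more can be done
None
```

All four lids are on their own tubs, level and lined up in the final camera views; the jar and brush look unmoved. I handed the job in at about 37 s with no verdict returned.

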